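# Snap the retaining ring into the groove of the thread spindle

### The job

Lock the thread spool on its spindle: squeeze the two upright eyes of the snap ring together so that the ring spreads, carry it spread over the top of the spindle, and press it down on the brass spring washer, gently, until you feel the washer bottom out. Then let go of the eyes so that the ring closes in the spindle's groove and stays there, level; do not ram it, and leave the other things on the bench where they are.

Things in the scene. Friction and masses are not known exactly. Their poses are not given: they have to be found in the camera images.
- snap_ring: Flat dark steel snap ring about 45 mm across, 4 mm thick, 60 g, lying on the bench. Origin: the ring's centre (spread or closed), at its underside; z up. Two half rings hinge on an upright pin at +x and are sprung shut; their far ends cross at -x and each carries an upright bright plate, its eye.
- ring_pin (a point): top of the ring's hinge pin, 12 mm across: x = +27 mm, z = 6 mm in the ring's frame. Spread fully, the ring's inner teeth clear the 28 mm spindle by about 2 mm all round; let go, they close to 20 mm across.
- ring_eyes (a point): mid-point between the squeezed eyes: x = -32, y = 0, z = 22 mm in the ring's frame. Eye plates: 16 mm long, 3 mm thick, 6 to 38 mm above the underside. Free, they stand splayed near x = -26, y = +-26 mm, 60 mm over all; squeezed along y (about 4 N) they come to a stop parallel, 12 mm over their outer faces. Squeezing SPREADS the ring.
- ring_half_left (a joint): rotation of the half ring at +y about the pin, rad: about -0.06 free, 0.31 to 0.35 fully spread; about -0.02 when closed in the groove, 0.12 or more when it merely clamps the spindle outside the groove.
- ring_half_right (a joint): the same for the half ring at -y; both halves always move alike.
- spindle_stand: Green base plate 110 x 110 x 12 mm, bolted down. Origin under its centre, z up; the vertical steel spindle with its wooden spool of thread (53 mm across) and a brass spring washer stands on this z axis. More than 20 N between ring and stand damages the washer.
- collar_top (a point): centre of the dark clamp collar's top face, 30 mm above the stand's underside. In the collar the spindle is clamped higher or lower by an amount h of 0 to 15 mm that is not given: feel for it. Heights over this point, plus h: spool top 66, free washer top face 85, lip over the groove 84, spindle top 101 mm (28 mm across, with a 4 mm chamfer).
- lowest_stop (a point): on the spindle axis, 105 mm above the stand's underside: the top face of the pressed-down washer if h were 0. The washer (42 mm across) sinks 10 mm, its spring rising from 0.7 to 1.3 N, to a hard stop at h over this point. The groove (20 mm across) runs from the stop 9 mm up to the lip. A ring closing more than 5 mm above the stop misses it; in the groove it springs up to the lip.
- polish_tin: bystander: flat round tin of brown polish, 78 mm across, 27 mm high; origin under its centre. Leave alone.
- shoe_brush: bystander: wooden shoe brush 90 x 52 x 44 mm; origin under its centre. Leave alone.
- blue_offcut: bystander: small flat blue offcut of board, 26 x 53 x 8 mm; origin under its centre. Leave alone.
Not all that is in view belongs to the job. What is shaped like the snap_ring but pink is not meant.

How it is judged (in metres and radians):
On the way, in this order (a step that is already met when the one before it is completed fails the run):
1. the ring is spread by its eyes and lifted off the bench (value of joint each of ring_half_left, ring_half_right above 0.22 rad and height (world z) of snap_ring above 0.03 m), for 0.2 s.
2. the ring, still spread, is round the spindle and presses the washer down (value of joint each of ring_half_left, ring_half_right above 0.18 rad and horizontal distance between snap_ring and spindle_stand below 0.007 m and contact force between snap_ring and spindle_stand above 1 N and z of snap_ring in the frame of spindle_stand below 0.1285 m), for 0.1 s.
At the end, for the whole second after the job is handed in: The ring has closed in the groove (both halves below 0.08 rad), centred on the spindle within 5 mm, its underside 102 to 126.5 mm above the underside of the stand, level within 0.14 rad, at rest and released (value of joint each of ring_half_left, ring_half_right below 0.08 rad and horizontal distance between snap_ring and spindle_stand below 0.005 m and z of snap_ring in the frame of spindle_stand between 0.102 and 0.1265 m and angle between snap_ring's own z axis and vertical below 0.14 rad and linear speed of snap_ring below 0.02 m/s); the robot touches nothing.
It fails at once if ring and stand press on each other with more than 20 N (contact force between snap_ring and spindle_stand above 20 N).
It fails at once if the robot pushes the spindle stand with more than 15 N (contact force between any of the arm, the fingers and spindle_stand above 15 N).
It fails at once if a bystander is moved more than 30 mm (distance of any of polish_tin, shoe_brush, blue_offcut from where it was at the start of the episode above 0.03 m).
It also fails if it takes over 54 s, if anything falls off the work surface, if the arm or the gripper's body presses on something with over 40 N, if the wrist force passes 120 N, or if a joint passes its speed limit or range.

### The arm

A 7-joint arm with a two-finger parallel gripper is mounted at the origin on a cart in front of the work surface, level with it; the furniture and walls round the work are solid. World frame = base frame: x ahead of the robot, y to its left, z up, the work surface at z = 0. Lengths are in m, angles in degrees, forces in N, time in s.
With the tool pointing down it reaches from about 0.425 to 0.875 m from the base axis. Payload 4.7 kg.
Tool frame: the origin (TCP) lies midway between the tips of the shut fingers; the grasp point (between the pads) lies 19 mm behind it; z points along the fingers, y is the line along which they close (so a half turn about z gives the same grasp; the last joint's range is limited). The gripper opens to 85 mm and grips with 20 to 120 N. Pads are 22 mm wide; open, the fingers measure 114 mm over their backs; the gripper's body (76 mm by 85 mm) begins 54 mm behind the grasp point. The pads swing forward as they close: fully open they stand 13 mm farther back than shut.
Start: joints at [-73.046, 18.392, -4.016, 83.108, 1.295, 78.541, -3.26], TCP at [0.181, 0.624, 0.231] pointing down, gripper open.
Joint ranges: [-163.93, 163.93], [-17.29, 119.83], [-79.2, 71.16], [3.27, 140.29], [-89.18, 269.18], [5.43, 117.66], [-154.24, 154.24]. Speed limits (degrees/s): [147.25, 147.25, 180, 180, 180, 180, 180].

### API

Orientations are given as a 3x3 rotation matrix whose columns are the frame's x, y, z axes.
In Python, from bench import bot, solve_ik, readout, viewer, order, find_in, regions_of gives the robot as it stands. Calls block until the motion is done:
- bot.move_ptp(position, orientation): joint-space move of the TCP to a pose.
- bot.move_straight(position, frame=None, max_speed=0.15, until_force=None): straight line of the TCP; frame=None keeps the orientation; max_speed is the mean speed in m/s. With until_force (N) it stops when the force on the tool has changed by that much, and returns True; else False.
- bot.movej(angles): joint-space move.
- bot.grip(opening): finger opening in m; the grip force is fixed at half the most; returns when the fingers have stopped.
- bot.hold(seconds).
- solve_ik(position, orientation): joint angles nearest the present ones, or None.
- readout.state(): the state.
- viewer.get_image(name): name is "scene" or "top" or "wrist"; returns a dict with "img" (480x640x3 uint8, red, green, blue), "fov_y" (degrees; the focal length in pixels is half the picture's height over the tangent of half this angle, whatever the lens; pixels are square), "cx", "cy" (the principal point, pixels), "k1" (the pictures are not rectified: a ray, as slopes to the right and down, at radius r is drawn at 1 + k1 r^2 times it, then the intrinsics apply), "T" (4x4, takes a point from camera to world coordinates). Camera axes: x right, y down, z forward; pixel columns grow to the right and rows downward; lengths in m; the calibration is good to about 2 mm. A picture is of the moment at which its call begins. There is no depth.
A pose or a line that the arm cannot do raises bot.MotionError and nothing moves.
- order.job_done(): hands the job in; it is judged then, once.
Trained networks look in a picture, given as the dict that the camera call returned (one of the last four; its "shot" number tells which), for a name from the list of things; names that differ only in an ending like _2 or _b are one class to them, and where a whole thing is asked for, a point or a joint stands for the part that bears it (a point fixed in the world has none). Each returns a list of dicts, best first, with "conf" (0 to 1); they miss things now and then, are a little off and sometimes report something else, mostly with a low value. They report only what shows in the picture. A call takes as long as a camera call. They do not tell look-alikes from the thing itself.
- find_in(picture, label): "box" ([left, top, right, bottom] in pixels, round what is visible of it).
- regions_of(picture, label): "region" (480x640 bool, what is visible of it) and "box" ([left, top, right, bottom] in pixels, round what is visible of it).
The state is a dict: "time": time; "q": joint angles; "qd": joint speeds; "tau": joint torques, N m; "position": TCP position; "tool_rot": TCP orientation; "wrist_force": force on the tool from outside, world axes, zero at the start; "torque": the same for the moment, N m; "width": finger opening in m; "gripper_force": force on a finger pad.
Only numpy, scipy, OpenCV 4.12 (cv2) and the standard library are available. Lean on these libraries where they do the work, as an engineer would, in place of code of your own. Each camera call takes 0.05 s, during which the arm holds its last target. There are 200 camera calls.

## Working session

There is one attempt and no reset: what is moved stays moved. The work goes in short steps, each a Python script; the robot and the scene stay as the last script left them, time stands still between calls to the robot, and variables do not carry over. Pictures are saved under pics/ and viewed, at most 10 in all, crops included, and the job is handed in when it is done.

```bash
ls; mkdir -p pics
cat > h.py <<'E'
import numpy as np, cv2
from bench import bot, solve_ik, readout, viewer, order, find_in, regions_of
def ray(im,u,v):
    f=240/np.tan(np.radians(im["fov_y"])/2)
    d=np.array([(u-im["cx"])/f,(v-im["cy"])/f]); p=d.copy()
    for _ in range(30): p=d/(1+im["k1"]*(p@p))
    T=np.array(im["T"]); r=T[:3,:3]@np.array([p[0],p[1],1]); return T[:3,3],r
def onz(im,u,v,z):
    o,r=ray(im,u,v); return o+r*(z-o[2])/r[2]
def proj(im,P):
    f=240/np.tan(np.radians(im["fov_y"])/2)
    T=np.array(im["T"]); c=T[:3,:3].T@(np.array(P)-T[:3,3]); p=c[:2]/c[2]; p=p*(1+im["k1"]*(p@p))
    return p*f+[im["cx"],im["cy"]]
def save(im,n,box=None,s=1):
    a=im["img"][...,::-1]
    if box: a=a[box[1]:box[3],box[0]:box[2]]
    cv2.imwrite("pics/"+n,cv2.resize(a,None,fx=s,fy=s,interpolation=cv2.INTER_CUBIC))
E
python3 - <<'E'
from h import *
for n in ("top","scene"):
    im=viewer.get_image(n); save(im,n+"1.png")
    print(n,np.round(im["T"],3).tolist(),im["fov_y"],im["k1"],im["cx"],im["cy"])
    for l in ("snap_ring","spindle_stand","polish_tin","shoe_brush","blue_offcut"):
        for d in find_in(im,l): 
            b=d["box"]; c=onz(im,(b[0]+b[2])/2,(b[1]+b[3])/2,0)
            print(l,round(d["conf"],2),np.round(b),np.round(c,3))
print(readout.state())
E
```

```text
pics
top [[0.019, -0.986, 0.166, 0.408], [-1.0, -0.017, 0.012, 0.052], [-0.009, -0.166, -0.986, 0.978], [0.0, 0.0, 0.0, 1.0]] 54.38463115340731 -0.04377361666423689 319.9964390711698 234.06707442644796
snap_ring 0.84 [221. 217. 256. 243.] [0.577 0.238 0.   ]
snap_ring 0.8 [279. 230. 307. 263.] [0.545 0.121 0.   ]
spindle_stand 0.92 [368. 237. 433. 301.] [ 0.501 -0.106  0.   ]
polish_tin 0.76 [317. 161. 349. 197.] [0.694 0.038 0.   ]
shoe_brush 0.92 [192. 140. 233. 182.] [0.73  0.303 0.   ]
blue_offcut 0.66 [192. 137. 232. 183.] [0.733 0.304 0.   ]
blue_offcut 0.65 [338. 302. 358. 323.] [0.409 0.003 0.   ]
scene [[0.674, -0.449, 0.587, 0.075], [-0.739, -0.428, 0.521, -0.39], [0.017, -0.784, -0.62, 0.616], [0.0, 0.0, 0.0, 1.0]] 53.358862695785774 -0.12905487702081397 318.98055896058366 234.9384615396294
snap_ring 0.79 [238. 211. 273. 239.] [0.59  0.249 0.   ]
snap_ring 0.77 [266. 245. 294. 270.] [0.552 0.135 0.   ]
spindle_stand 0.86 [315. 275. 408. 377.] [ 0.524 -0.091  0.   ]
polish_tin 0.73 [346. 225. 381. 259.] [0.703 0.046 0.   ]
shoe_brush 0.57 [259. 166. 306. 197.] [0.752 0.334 
[... 173 characters left out ...]
4117656,  -3.25872511]), 'qd': array([ 0.04517827, -0.08200886, -0.03217571,  0.04349847, -0.00811493,
        0.09953234, -0.04274121]), 'tau': array([-7.53020618e-05, -4.93077672e+01, -3.81310713e-01, -3.14415872e+01,
        1.32327367e-02,  1.40951175e-03,  7.30079677e-06]), 'position': array([0.18075654, 0.62437271, 0.23134988]), 'tool_rot': array([[-9.60574840e-01,  2.78021538e-01,  3.73087002e-05],
       [ 2.78021540e-01,  9.60574838e-01,  6.76745015e-05],
       [-1.70228296e-05,  7.53790457e-05, -9.99999997e-01]]), 'wrist_force': array([ 0.07277548, -0.12254578, -0.51668801]), 'torque': array([0.00419066, 0.00202793, 0.04559704]), 'gripper_force': 0.0, 'width': 0.08549020826301741}
```

Run:
```python
from h import *
im=viewer.get_image("top"); save(im,"top2.png",[180,130,450,330],2.9)
im=viewer.get_image("scene"); save(im,"scene2.png",[220,150,430,390],2.5)
```

```text
(no output)
```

View pics/top2.png

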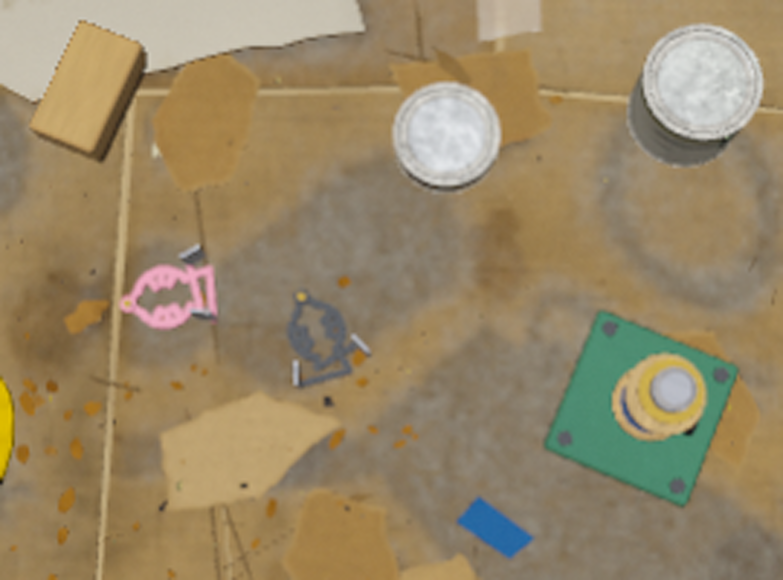

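View pics/scene2.png

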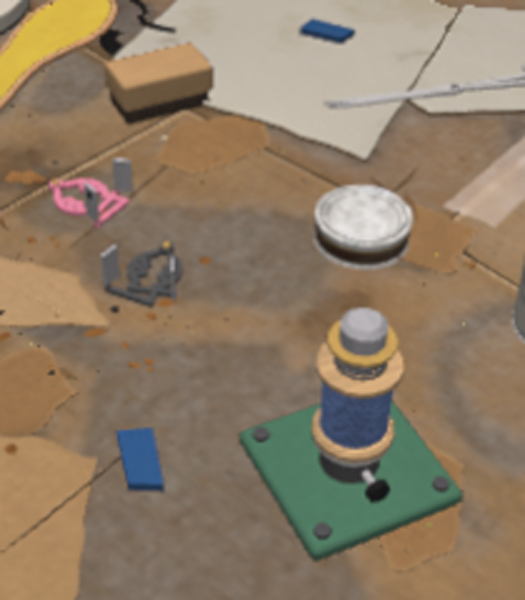

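The top view shows the dark ring, with its pin near full-image pixel (284,232) and its eyes near (282,259) and (304,249). The pink look-alike is at (241,232). The stand is centred near (401,271), with its plate corners in clear view. I'll refine these with the wrist camera.

```bash
cat >> h.py <<'E'
def R_yaw(c):  # tool pointing down, tool x axis along heading c (rad)
    x=np.array([np.cos(c),np.sin(c),0]); z=np.array([0,0,-1.]); return np.column_stack([x,np.cross(z,x),z])
E
python3 - <<'E'
from h import *
im=viewer.get_image("top")
g=lambda u,v,z: onz(im,180+u/2.9,130+v/2.9,z)
pin=g(301,297,.006); e1=g(296,373,.022); e2=g(360,344,.022)
cs=np.array([g(*p,.012) for p in ((600,311),(738,367),(684,506),(546,448))])
m=(e1+e2)/2
print("pin",pin,"eyes",e1,e2,"sep",np.linalg.norm(e1-e2),"pin-mid",np.linalg.norm((pin-m)[:2]))
print("stand",cs.mean(0),[np.linalg.norm(cs[i]-cs[i-1]) for i in range(4)])
ax=(pin-m)[:2]; th=np.arctan2(ax[1],ax[0]); a2=(e1-e2)[:2]; print(np.degrees(th),np.degrees(np.arctan2(a2[1],a2[0])))
c=pin[:2]-.027*ax/np.linalg.norm(ax); print("ring c",c)
for k in (th,th+np.pi):
  for P in ([*c,.22],[*c,.02]):
    print(np.degrees(k),solve_ik(P,R_yaw(k)))
E
```

```text
pin [0.57361752 0.14064416 0.006     ] eyes [0.51606316 0.1410242  0.022     ] [0.53764798 0.09604233 0.022     ] sep 0.04989261872908367 pin-mid 0.05172593267397476
stand [ 0.49684907 -0.10602424  0.012     ] [np.float64(0.1065998173536862), np.float64(0.10641117991478079), np.float64(0.10728459814172439), np.float64(0.10518769361772293)]
25.30663060900231 115.63430219029986
ring c [0.54920863 0.12910267]
25.30663060900231 [-43.34921343   8.65627819  30.49270064  97.57753219  -4.53497704
  74.99380203 -76.65958621]
25.30663060900231 [-41.4628322   21.30947124  29.86438622 108.82671385 -13.05993946
  53.20665721 -70.10232473]
205.30663060900233 [-36.60757697   8.34482912  22.92144268  97.35581398  -3.35513058
  74.97467135 102.27327692]
205.30663060900233 [-32.76195547  20.0422491   19.54054975 108.52226241  -8.27479621
  52.79423107 106.009927  ]
```

Run:
```python
from h import *
th=np.radians(25.3)
bot.move_ptp([.53,.12,.22],R_yaw(th))
im=viewer.get_image("wrist"); save(im,"w1.png")
T=np.array(im["T"]); print(np.round(T,3).tolist(),im["fov_y"],im["k1"])
for l in ("snap_ring","ring_pin","ring_eyes"):
    for d in regions_of(im,l):
        b=d["box"]; print(l,d["conf"],b,d["region"].sum())
print(readout.state()["time"], proj(im,[.549,.129,.004]))
```

```text
[[0.429, -0.865, -0.258, 0.596], [-0.903, -0.411, -0.123, 0.154], [0.0, 0.286, -0.958, 0.362], [0.0, 0.0, 0.0, 1.0]] 68.78269638458252 -0.01450805918372416
snap_ring 0.72 [296.8, 154.0, 353.8, 228.6] 1538
snap_ring 0.57 [193.3, 90.9, 270.6, 150.6] 1979
ring_pin 0.69 [195.7, 90.5, 270.0, 152.2] 2069
ring_pin 0.65 [290.7, 156.2, 351.7, 229.2] 1599
ring_eyes 0.74 [196.0, 92.8, 269.0, 151.7] 2253
ring_eyes 0.58 [292.3, 156.7, 351.8, 224.9] 1573
3.1417 [323.39587009 190.58419303]
```

View pics/w1.png

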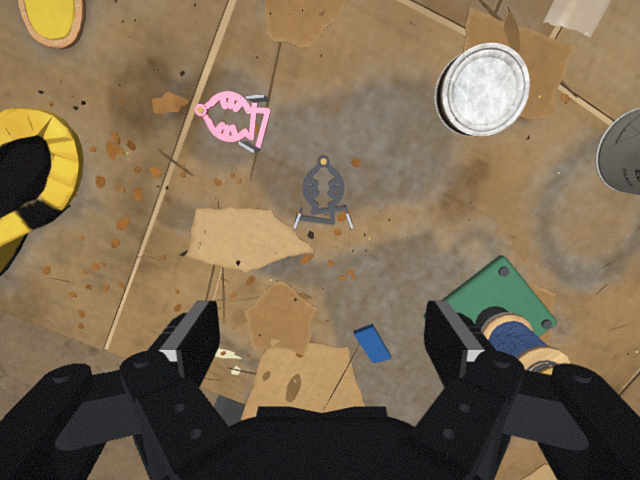

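The wrist view shows the ring, nearly aligned: brass pin at (323,160), eyes at (298,220) and (350,220). Next is a closer view to measure it precisely.

Run:
```python
from h import *
th=np.radians(25.3); a=np.array([np.cos(th),np.sin(th)])
c=np.array([.549,.129])
p=c-.03*a; bot.move_ptp([*p,.13],R_yaw(th))
im=viewer.get_image("wrist")
q=proj(im,[*c,.004]).astype(int); print(q)
x0,y0=max(q[0]-110,0),max(q[1]-100,0)
save(im,"w2.png",[x0,y0,x0+220,y0+160],3.6)
cv2.imwrite("pics/raw_w2.png",im["img"][...,::-1]); np.save("w2T.npy",np.array(im["T"]))
hsv=cv2.cvtColor(im["img"],cv2.COLOR_RGB2HSV)
print(x0,y0,[ (d["conf"],d["box"]) for d in find_in(im,"snap_ring")])
print(im["cx"],im["cy"])
```

```text
[322 195]
212 95 [(0.9, [282.7, 146.9, 361.4, 247.9]), (0.82, [146.7, 64.2, 249.4, 143.4])]
321.4193494323342 240.9923591972187
```

View pics/w2.png

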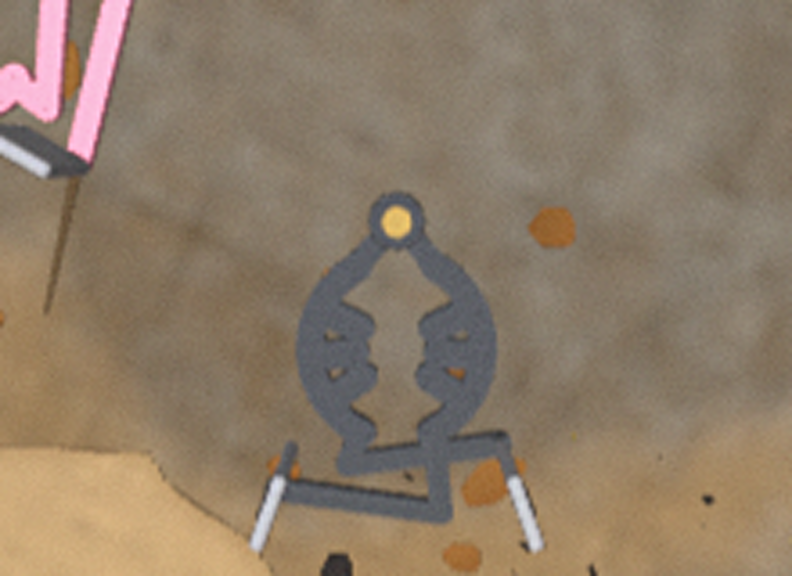

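The crop shows the dark ring clearly: pin at (397,221), bright eye tops centred at (267,514) and (526,514). From this I can compute the pose, squeeze the eyes and lift.

Run:
```python
from h import *
im=viewer.get_image("wrist")
g=lambda u,v,z: onz(im,212+u/3.6,95+v/3.6,z)
pin=g(397,221,.006); l=g(267,514,.038); r=g(526,514,.038); m=(l+r)/2
L=g(298,350,.004); R=g(495,350,.004)
ax=(pin-m)[:2]; d=(l-r)[:2]
print("pin",pin,"eyes",l,r,"sep",np.linalg.norm(d),"pin-mid",np.linalg.norm(ax),"ring dia",np.linalg.norm(L-R))
print("heading pin-mid",np.degrees(np.arctan2(ax[1],ax[0])),"eyes",np.degrees(np.arctan2(d[1],d[0]))-90)
b=(pin-(L+R)/2)[:2]; print("heading pin-body",np.degrees(np.arctan2(b[1],b[0])),np.linalg.norm(b))
print(readout.state()["position"],readout.state()["time"])
```

```text
pin [0.57812901 0.14239959 0.006     ] eyes [0.51829575 0.14227117 0.038     ] [0.53989766 0.09653612 0.038     ] sep 0.050580009760049234 pin-mid 0.054156995396286246 ring dia 0.042382945234786105
heading pin-mid 25.126384277950425 eyes 25.282649649311452
heading pin-body 25.125242571110817 0.02713893989131841
[0.52395506 0.11680816 0.13255337] 3.7417
```

Run:
```python
from h import *
th=np.radians(25.2); a=np.array([np.cos(th),np.sin(th)])
pin=np.array([.5781,.1424]); e=pin-.059*a
s=lambda t:(lambda r:print(t,np.round(r["position"],4),np.round(r["wrist_force"],2),round(r["width"],4),round(r["gripper_force"],1),r["time"]))(readout.state())
bot.move_ptp([*e,.08],R_yaw(th)); bot.hold(.3); s("above")
print(bot.move_straight([*e,.008],R_yaw(th),max_speed=.08,until_force=5)); bot.hold(.2); s("down")
bot.grip(.008); s("gripped")
im=viewer.get_image("wrist"); save(im,"w3.png",[200,180,440,380],3.2)
```

```text
above [0.5257 0.1176 0.0816] [ 0.02  0.15 -0.07] 0.0854 0.0 4.3583
False
down [0.5251 0.1174 0.0085] [-0.34  0.17 -0.57] 0.0854 0.0 5.6083
gripped [0.5252 0.1167 0.0089] [-1.96 -1.37  8.01] 0.0085 24.7 6.3167
```

View pics/w3.png

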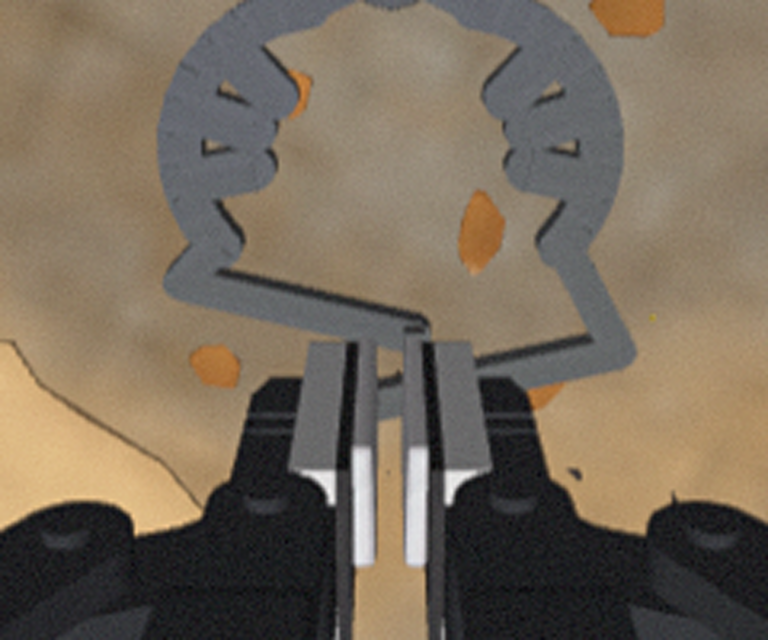

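The ring is squeezed and fully spread: eyes between the pads, round inner opening. Now I'll lift it, carry it near the spindle and measure both in one wrist image.

Run:
```python
from h import *
s=lambda t:(lambda r:print(t,np.round(r["position"],4),np.round(r["wrist_force"],2),round(r["width"],4),round(r["gripper_force"],1),r["time"]))(readout.state())
p=readout.state()["position"]
bot.move_straight([p[0],p[1],.2],max_speed=.12); bot.hold(.3); s("lifted")
th=np.pi/2
sp=np.array([.497,-.106])
P=[sp[0],sp[1]-.032-.065,.19]
for z in (.19,.11): print(solve_ik([sp[0],sp[1]-.032,z],R_yaw(th)))
print(solve_ik(P,R_yaw(th)))
# go via a high point clear of the spindle
bot.move_straight([p[0],p[1],.27],max_speed=.2)
bot.move_ptp([P[0],P[1],.27],R_yaw(th))
bot.move_straight(P,R_yaw(th),max_speed=.12); bot.hold(.3); s("view")
im=viewer.get_image("wrist"); save(im,"w4.png")
np.save("w4T.npy",np.array(im["T"]))
```

```text
lifted [0.5251 0.1167 0.1998] [ 0.24 -0.18 -0.04] 0.0083 22.4 8.4167
[-27.7192942    3.32170992  42.07750339 106.54215394  -2.35351676
  71.00598743  15.07667588]
[-25.17425676   8.81064672  40.96201805 111.73795637  -6.54574553
  61.74271226  18.56082516]
[-23.44756281   7.07755257  46.43237094 103.91618644  -5.40912838
  71.27074108  24.50741267]
view [ 0.4973 -0.2031  0.1905] [ 0.88 -0.33 -0.1 ] 0.0087 22.4 11.5833
```

View pics/w4.png

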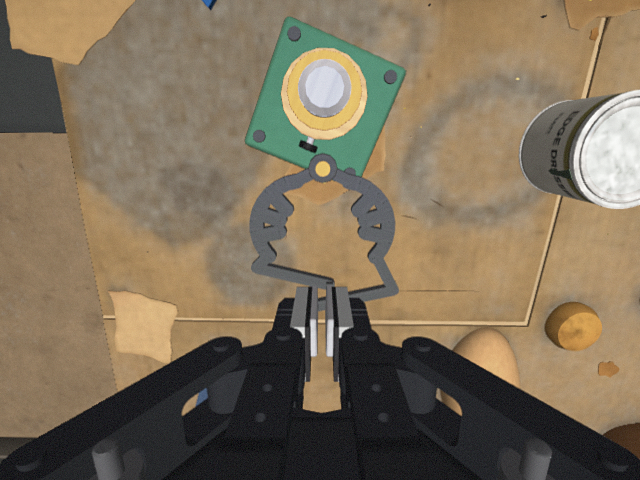

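The ring is held level and spread: pin at (323,169), body centred near (322,228). The spindle top is at about (325,87) with the washer round it. I'll fit both numerically.

Run:
```python
from h import *
im=viewer.get_image("wrist")
hsv=cv2.cvtColor(im["img"],cv2.COLOR_RGB2HSV); H,S,V=[hsv[...,i].astype(int) for i in range(3)]
def blob(m,seed,r):
    M=np.zeros(m.shape,np.uint8); cv2.circle(M,seed,r,1,-1); M&=m.astype(np.uint8)
    M=cv2.morphologyEx(M,cv2.MORPH_OPEN,np.ones((3,3),np.uint8))
    n,l,st,c=cv2.connectedComponentsWithStats(M); k=1+np.argmax(st[1:,4]); 
    cs,_=cv2.findContours((l==k).astype(np.uint8),cv2.RETR_EXTERNAL,cv2.CHAIN_APPROX_NONE)
    return st[k],c[k],cs[0].reshape(-1,2)
print("px",hsv[87,325],hsv[105,325],hsv[115,325],hsv[169,323],hsv[172,340],hsv[87,290])
disc=blob(S<70,(325,88),38); print("spindle",disc[:2],cv2.fitEllipse(disc[2]))
top=blob((S<60)&(V>195),(325,88),38); print("topface",top[:2],cv2.fitEllipse(top[2]))
yel=blob((S>90)&(H>15)&(H<35)|(S<70),(325,92),45); print("washer/spool",yel[:2],cv2.fitEllipse(yel[2]))
pin=blob((S>90)&(H>15)&(H<35)&(V>150),(323,169),9); print("pin",pin[:2])
# ring outer: leftmost / rightmost extents of dark grey
dark=(S<75)&(V<130)&(V>60)
for v in (215,222,229): 
    u=np.where(dark[v,235:410])[0]+235; print(v,u.min(),u.max())
zu=.1825
p=onz(im,*pin[1],zu+.006); print("pin",p)
for v in (215,222,229):
    u=np.where(dark[v,235:410])[0]+235
    print(onz(im,u.min(),v,zu+.004),onz(im,u.max(),v,zu+.004))
```

```text
px [112  16 232] [111  18 223] [120  13 178] [ 22 130 229] [114  24 106] [ 22 131 229]
spindle (array([ 298,   59,   54,   58, 2440], dtype=int32), array([324.28565574,  87.47704918])) ((324.27960205078125, 87.47586822509766), (52.312103271484375, 57.508819580078125), 1.036465048789978)
topface (array([ 305,   59,   39,   49, 1476], dtype=int32), array([324.48238482,  83.30487805])) ((324.46600341796875, 83.19157409667969), (37.75372314453125, 48.67723846435547), 2.9840195178985596)
washer/spool (array([ 281,   49,   86,   82, 5009], dtype=int32), array([323.69015772,  89.3286085 ])) ((323.7055358886719, 89.34742736816406), (79.09835052490234, 80.34175109863281), 5.057904243469238)
pin (array([316, 161,  14,  16, 182], dtype=int32), array([322.5, 168.5]))
215 250 393
222 249 394
229 249 394
pin [ 0.49825711 -0.14167224  0.1885    ]
[ 0.46738024 -0.16131361  0.1865    ] [ 0.52832925 -0.16133446  0.1865    ]
[ 0.46677281 -0.16437742  0.1865    ] [ 0.52893605 -0.16439944  0.1865    ]
[ 0.46658953 -0.16747748  0.1865    ] [ 0.52911849 -0.16750041  0.1865    ]
```

Run:
```python
from h import *
from scipy.optimize import least_squares
im=viewer.get_image("wrist")
t=np.linspace(0,2*np.pi,720); C=np.column_stack([np.cos(t),np.sin(t)])
def bb(X,Y,h,rings):
    P=np.array([proj(im,[X+r*c[0],Y+r*c[1],z+h]) for r,z in rings for c in C]); return np.r_[P.min(0),P.max(0)]
obs=np.array([298,59,352,117])-.5
f=lambda p:(bb(p[0],p[1],p[2],((.014,.127),(.014,.115)))-obs)
s=least_squares(f,[.497,-.106,.005],diff_step=1e-3,x_scale=[.1,.1,.01]); print("spindle",s.x,s.fun)
hsv=cv2.cvtColor(im["img"],cv2.COLOR_RGB2HSV)
m=((hsv[...,0]>60)&(hsv[...,0]<95)&(hsv[...,1]>90)).astype(np.uint8); m[:, :235]=0; m[200:]=0; m[:,415:]=0
m=cv2.morphologyEx(m,cv2.MORPH_OPEN,np.ones((3,3),np.uint8))
hull=cv2.convexHull(np.argwhere(m)[:,::-1].astype(np.int32))
a=cv2.approxPolyDP(hull,6,True).reshape(-1,2); W=np.array([onz(im,*p,.012) for p in a]); print(a.tolist()); print(W)
rect=cv2.minAreaRect((W[:,:2]*1e4).astype(np.float32)); print(rect)
# h from washer+wider view: brass/wood blob
im2=viewer.get_image("top"); im=im2
hsv=cv2.cvtColor(im["img"],cv2.COLOR_RGB2HSV)
m=((hsv[...,0]>60)&(hsv[...,0]<95)&(hsv[...,1]>90)).astype(np.uint8); m[:, :350]=0; m[:,450:]=0
hull=cv2.convexHull(np.argwhere(m)[:,::-1].astype(np.int32)); a=cv2.approxPolyDP(hull,4,True).reshape(-1,2)
W=np.array([onz(im,*p,.012) for p in a]); print("top",a.tolist()); print(cv2.minAreaRect((W[:,:2]*1e4).astype(np.float32)))
```

```text
spindle [ 0.49939246 -0.10448354  0.0065655 ] [ 0.34821582 -0.31039673 -0.34822716  0.34261198]
[[404, 70], [360, 175], [304, 167], [246, 142], [287, 18]]
[[ 0.56688362 -0.07574631  0.012     ]
 [ 0.53269202 -0.16269542  0.012     ]
 [ 0.48215663 -0.15558123  0.012     ]
 [ 0.43131888 -0.13385635  0.012     ]
 [ 0.4700854  -0.03733947  0.012     ]]
((4989.67724609375, -1055.252685546875), (1054.547119140625, 1048.6304931640625), 68.35819244384766)
top [[433, 257], [415, 303], [368, 283], [386, 238]]
((4980.517578125, -1041.0283203125), (1050.21484375, 1030.8134765625), 67.88449096679688)
```

Fits agree: spindle axis at about (0.4993, -0.1047), h around 6 mm. I'll move the ring to hover concentrically over it and check.

Run:
```python
from h import *
from scipy.optimize import least_squares
R=R_yaw(np.pi/2)
s=lambda t:(lambda r:print(t,np.round(r["position"],4),np.round(r["wrist_force"],2),round(r["width"],4),round(r["gripper_force"],1),r["time"]))(readout.state())
T=np.array([.4993-.0007,-.1046-.0344])
bot.move_straight([*T,.190],R,max_speed=.06); bot.move_straight([*T,.158],R,max_speed=.06); bot.hold(.4); s("hover")
im=viewer.get_image("wrist"); save(im,"w5.png",[210,120,440,300],3.4)
cv2.imwrite("pics/raw5.png",im["img"][...,::-1])
z=readout.state()["position"][2]-.0089
# predicted overlays
print("pin pred", [proj(im,[T[0]+.0007,T[1]+.0344+.027,z+.006])])
h=.0066
for r,zz in ((.010,.131+h),(.014,.127+h)):
    P=np.array([proj(im,[.4993+r*np.cos(t),-.1046+r*np.sin(t),zz]) for t in np.linspace(0,6.28,90)]); print(r,P.min(0),P.max(0))
```

```text
hover [ 0.4987 -0.139   0.1582] [-0.03  0.48  0.29] 0.0084 22.4 14.0833
pin pred [array([321.39927602, 168.25657589])]
0.01 [300.46833386 201.79525301] [342.34443001 242.5544012 ]
0.014 [292.74270597 191.99928048] [350.06083684 247.88555843]
```

View pics/w5.png

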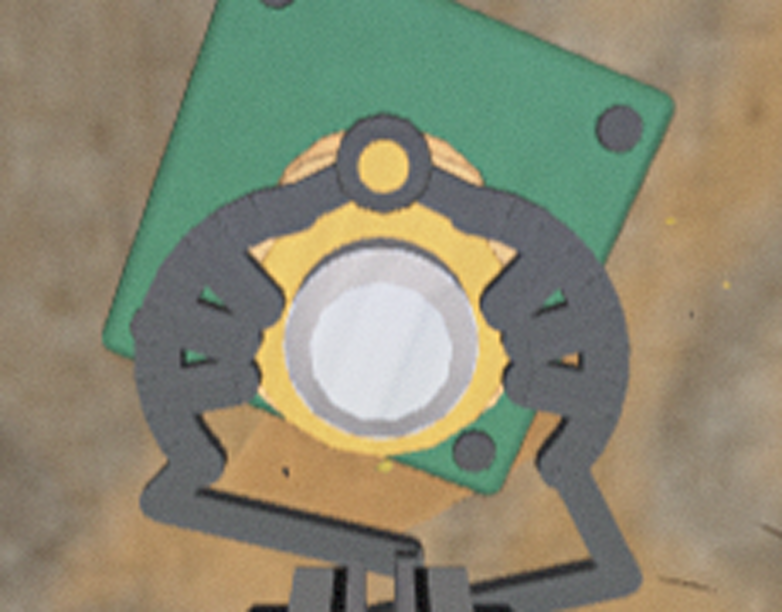

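The hover view shows the spindle top (crop centre 381,342) concentric with the ring opening, with teeth symmetric about x≈382 and the pin at (383,165) as predicted. Next I'll lower it with force guards.

Run:
```python
from h import *
R=R_yaw(np.pi/2)
s=lambda t:(lambda r:print(t,np.round(r["position"],4),np.round(r["wrist_force"],2),round(r["width"],4),r["time"]))(readout.state())
T=np.array([.4986,-.1390])
hit=bot.move_straight([*T,.134],R,max_speed=.025,until_force=3); s(("over",hit)); 
if not hit:
    bot.hold(.3); s("settled")
    hit=bot.move_straight([*T,.113],R,max_speed=.008,until_force=3.5); s(("press",hit))
    bot.hold(.2); s("held")
```

```text
('over', False) [ 0.4987 -0.139   0.1342] [ 0.29 -0.11 -0.97] 0.0081 15.2417
settled [ 0.4986 -0.139   0.1341] [-0.1   0.11 -0.14] 0.0084 15.5417
('press', True) [ 0.4987 -0.1391  0.1213] [-0.37 -0.16  5.28] 0.0082 17.1083
held [ 0.4987 -0.1391  0.1213] [ 0.   -0.17  5.88] 0.0084 17.3083
```

It bottomed out at ring underside ≈ 0.1124 m, so h ≈ 7.4 mm, which agrees with the picture; force is 5.9 N. Now I'll release in steps, then retreat straight up.

Run:
```python
from h import *
s=lambda t:(lambda r:print(t,np.round(r["position"],4),np.round(r["wrist_force"],2),round(r["width"],4),round(r["gripper_force"],1),r["time"]))(readout.state())
for w in (.02,.035,.05,.085): bot.grip(w); s(w)
bot.hold(.3); s("open")
im=viewer.get_image("wrist"); save(im,"w6.png",[170,100,470,330],2.6)
```

```text
0.02 [ 0.498  -0.1389  0.1205] [ 1.06 -0.1   0.98] 0.02 3.0 17.5833
0.035 [ 0.498  -0.1388  0.1206] [-0.35  1.11  0.13] 0.035 2.2 17.875
0.05 [ 0.4979 -0.1388  0.1206] [-1.02  1.4   0.79] 0.05 1.0 18.175
0.085 [ 0.4981 -0.1391  0.1208] [-0.72  0.5  -0.4 ] 0.0855 0.0 18.6167
open [ 0.4981 -0.139   0.1207] [-0.68 -0.78  0.14] 0.0852 0.0 18.9167
```

View pics/w6.png

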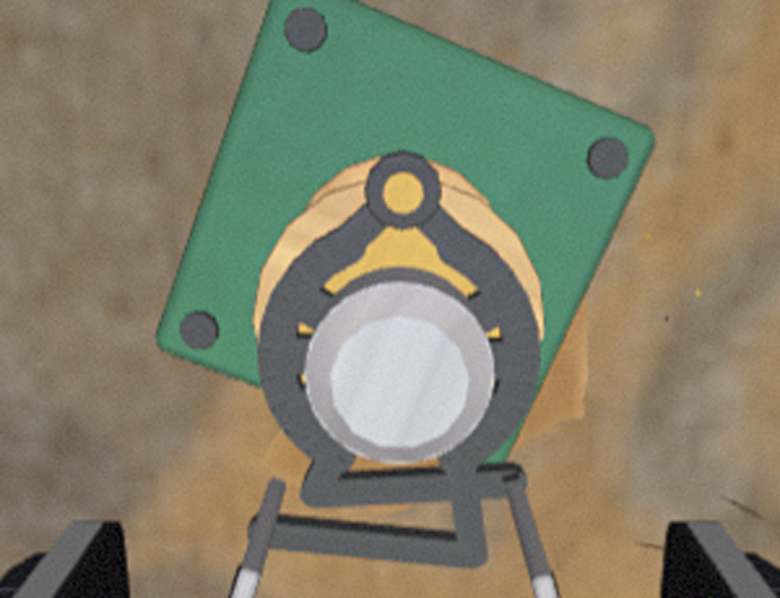

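The ring has closed into the groove: teeth under the spindle lip, eyes splayed at about crop (245,580) and (540,580), clear of the fingers. I'll retreat and check from the side.

Run:
```python
from h import *
p=readout.state()["position"]
print(bot.move_straight([p[0],p[1],.25],max_speed=.08,until_force=4)); 
bot.move_straight([p[0]+.0,p[1]-.12,.27],max_speed=.15); bot.hold(.5)
r=readout.state(); print(r["position"],r["wrist_force"],r["time"])
im=viewer.get_image("scene"); save(im,"s7.png",[290,240,430,390],4)
im=viewer.get_image("wrist"); save(im,"w7.png")
```

```text
False
[ 0.49813735 -0.25883766  0.2700394 ] [ 0.04525972  0.54233563 -0.7117151 ] 22.1917
```

View pics/s7.png

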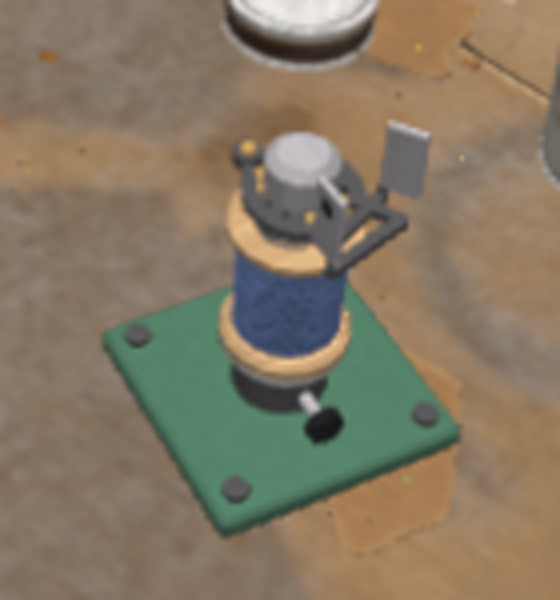

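The side view shows the ring seated level round the spindle at crop (300,195), with the washer held under it and the gripper clear. I'm handing the job in.

```bash
python3 -c "
from h import *
print(order.job_done())"
```

```text
the job is handed in; nothing more can be done
None
```

The job is handed in, verdict not reported: in the last pictures the snap ring sat closed and level in the spindle's groove after the washer bottomed out at 5.9 N (h ≈ 7 mm), with the gripper clear and no bystander touched, at about 22 s of the 54 s allowed.

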